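# Move the melting pot to the other hotplate with the stop switch in

### The job

Cut the power to the hotplate by pushing the mushroom stop switch fully down until it latches, without hammering it; then, without lifting or tipping the lidded pot, slide it along the hotplate to the empty ring, centred front to back on that ring and with its side gently touching the raised end stop there. Only then turn the mushroom clockwise until it has come all the way up again, and leave the tin, the bottle and the mug beside the hotplate where they stand.

Things in the scene. Friction and masses are not known exactly. Their poses are not given: they have to be found in the camera images.
- hob: Fixed steel twin hotplate, 290 (own x) x 430 (own y) x 60 mm high, flat black top. Origin under its centre at table height, z up, -x its front (robot side). On the top at each end stands a fixed upright end stop, 100 mm long along x, 8 mm thick, 30 mm high, inner face at own y = +187 or -187 mm.
- pot: Loose lidded steel pot (lid fixed on), upright cylinder 130 mm in diameter, wall 78 mm high (lid rim 134 mm across, above that; lid top at 89 mm), 0.45 to 0.9 kg. Origin at the centre of its underside, z up; its handle points along own -x. Its side touches an end stop when its origin is at own y = +122 or -122 mm of the hotplate.
- pot_handle (a point): Grip point on the pot's black bar handle: 125 mm from the pot's axis along the pot's -x, 62 mm above the pot's underside. The handle is level, 22 mm wide and 14 mm thick, and runs from 65 to 179 mm from the pot's axis.
- ring_from: Double ring (140 and 152 mm) with a centre cross printed on the hotplate's top, where the pot stands at the start; origin at the ring's centre on the top, 120 mm from the hotplate's centre along its y.
- ring_to: The same kind of printed ring at the empty other end of the hotplate, where the pot has to go; origin at the ring's centre on the top, 120 mm from the hotplate's centre along its y.
- stopbox: Fixed grey switch box, 100 x 100 mm, about 95 mm high; origin under its centre at table height, z up, -x its front. Its top is a 100 x 100 mm panel sloping down to the front: the panel's normal leans 0.45 rad (26 degrees) from vertical towards the box's -x. Carries the mushroom switch.
- panel (a point): Point on the sloping panel where the mushroom's axis (the panel's normal) leaves it. At rest the head's top is 37 mm and its underside 18 mm above this along the axis. Pushing the head in takes 4 to 7 N over 8 mm to a hard end (top then at 29 mm); it stays where it is left and comes up only by turning the head.
- head_top (a point): Centre of the top of the black mushroom head, moving with it; z is the mushroom's axis, out of the panel. The head is round, 42 mm in diameter, 19 mm high in all; its straight grip side is 10 mm high, from 5 to 15 mm below the top; below it a 22 mm stem.
- twist (a joint): Turn of the mushroom head about its axis, rad, growing clockwise seen from above, 0 at the start, at most 1.05. A cam raises the pressed head as it turns, 8 mm per rad: all the way up after 1.0 rad (57 degrees); it stays as left. Needs about 0.1 N m, plus the drag of the grip unless the grip follows the head up by those 8 mm.
- tin: Bystander: round tin, 76 mm in diameter, 115 mm high, across the hotplate from the switch box. Origin at its underside.
- oil: Bystander: white bottle, 56 mm in diameter, 170 mm high, to the right of the hotplate. Origin at its underside.
- cup: Bystander: white mug, 72 mm across, 80 mm high, to the left of the hotplate. Origin at its underside.
Not all that is in view belongs to the job. What is shaped like the pot but purple is not meant. What is shaped like the stopbox but green is not meant.

How it is judged (in metres and radians):
On the way, in this order (a step that is already met when the one before it is completed fails the run):
1. the mushroom is latched fully down while the pot still stands at its start (distance between head_top and panel below 0.0308 m and distance of pot from where it was at the start of the episode below 0.02 m), for 0.1 s.
2. the pot is home on the other ring against its end stop, with the mushroom still latched (horizontal distance between pot and ring_to below 0.015 m and (y of pot in the frame of hob above 0.119 m or y of pot in the frame of hob below -0.119 m) and distance between head_top and panel below 0.0315 m), for 0.2 s.
At the end, for the whole second after the job is handed in: The pot stands upright and still on the other ring, its centre within 15 mm of the ring's centre and its side within 3 mm of the end stop there; the mushroom is up (less than 2 mm pressed) (horizontal distance between pot and ring_to below 0.015 m and (y of pot in the frame of hob above 0.119 m or y of pot in the frame of hob below -0.119 m) and distance between head_top and panel above 0.0348 m and linear speed of pot below 0.01 m/s and angle between pot's own z axis and vertical below 0.03 rad); the robot touches nothing.
It fails at once if the pot is lifted more than 6 mm off the hotplate (z of pot in the frame of hob above 0.066 m).
It fails at once if the pot is tipped more than 0.12 rad (angle between pot's own z axis and vertical above 0.12 rad).
It fails at once if the pot is rammed into the stop or the hotplate (over 50 N) (contact force between pot and hob above 50 N).
It fails at once if the mushroom switch is hammered as it is pressed (over 60 N before the pot is moved) (contact force between the fingers and stopbox above 60 N and distance of pot from where it was at the start of the episode below 0.02 m).
It fails at once if the tin, the bottle or the mug is moved more than 30 mm (distance of any of tin, oil, cup from where it was at the start of the episode above 0.03 m).
It also fails if it takes over 67 s, if anything falls off the work surface, if the arm or the gripper's body presses on something with over 40 N, if the wrist force passes 120 N, or if a joint passes its speed limit or range.

### The arm

A 6-joint arm with a two-finger parallel gripper is mounted at the origin on the work surface. World frame = base frame: x ahead of the robot, y to its left, z up, the work surface at z = 0. Lengths are in m, angles in degrees, forces in N, time in s.
With the tool pointing down it reaches from about 0.4 to 0.825 m from the base axis. Payload 7 kg.
Tool frame: the origin (TCP) lies midway between the tips of the shut fingers; the grasp point (between the pads) lies ctrl.grasp_offset behind it (ctrl.grasp_offset is the distance from the TCP to the grasp point, in m); z points along the fingers, y is the line along which they close (so a half turn about z gives the same grasp; the last joint's range is limited). The gripper opens to 88 mm and grips with 3 to 60 N. Pads are 19 mm wide; open, the fingers measure 130 mm over their backs; the gripper's body (78 mm by 193 mm) begins 47 mm behind the grasp point.
Start: joints at [16.507, 20.546, 0.682, 0, -70.136, -16.507], TCP at [0.675, -0, 0.227] pointing down, gripper open.
Joint ranges: [-176.03, 176.03], [-82.01, 121.73], [-58.28, 71.71], [-173.87, 95.51], [-174.79, -0.11], [-173.66, 173.66]. Speed limits (degrees/s): [136.94, 136.94, 172.46, 180, 180, 180].

### API

Orientations are given as [roll, pitch, yaw] about the fixed x, y, z axes, in that order (R = Rz(yaw) Ry(pitch) Rx(roll)).
In Python, from plant import ctrl gives the robot as it stands. The module is installed in compiled form; this text tells all that it offers.
- The arm moves only by the tool send_rows, never from a script. Its argument "increments" is a list that holds one entry, the list of rows, each a list of 4 numbers: the shift along the world's x, y, z normalised to -1 to 1, where 1 is 0.2 m, then the turn about the world's z normalised to -1 to 1, where 1 is 1.5 rad. In form: [[[x, y, z, roll], ...]]. A call has 1 to 12 rows; each row is the pose to reach, as a shift and turn from the pose commanded when the call began; what a row does not reach only later rows make up. A row lasts 1/8 s, in which the tool goes at most 62.5 mm and 10.7 degrees, less where a joint would pass 70% of its speed; a pose out of reach is approached as far as the arm can. A call with a number of a shift or a turn outside -1 to 1 is refused whole. A call with a gripper value outside its range is refused whole. "jaw" is the opening, from 0 (shut) to 1 (fully open), set as the call begins (left out, the last holds). The fingers move at their own pace and stop on an object; the grip force is fixed at half the most. Time passes only in rows, so rows that repeat a pose let the fingers close. It gives the time, the measured TCP pose, the force, the opening and the grip force at its end, in the units of the state.
- ctrl.get_obs(): the state, without advancing time (a new reading comes with each control period).
- ctrl.snapshot(name): name is "scene" or "side" or "wrist"; returns the picture (420x560x3 uint8, red, green, blue); there is no depth.
- ctrl.calibration(name): a dict with "mtx" (3x3 intrinsics, pixels), "eye" and "attitude" of the camera in the world. Camera axes: x right, y up, looking along -z (the intrinsics and any distortion apply to the point x, -y, -z); pixel columns grow to the right and rows downward; lengths in m; the calibration is good to about 2 mm. A picture is of the moment at which its call begins: read the wrist's pose just before it. calibration takes no time and is no camera call; for the wrist camera it gives the pose at the moment of the call.
- ctrl.close_job(): hands the job in; it is judged then, once.
Trained networks look in the newest picture that a camera, given by its name, has taken for a name from the list of things; names that differ only in an ending like _2 or _b are one class to them, and where a whole thing is asked for, a point or a joint stands for the part that bears it (a point fixed in the world has none). Each returns a list of dicts, best first, with "conf" (0 to 1); they miss things now and then, are a little off and sometimes report something else, mostly with a low value. They report only what shows in the picture. A call takes as long as a camera call. They do not tell look-alikes from the thing itself.
- ctrl.trace(thing, camera): "mask" (420x560 bool, what is visible of it) and "bbox" ([left, top, right, bottom] in pixels, round what is visible of it).
- ctrl.spot_point(thing, camera): "pixel" ([row, column] in pixels: a listed point, or the origin of a listed thing).
The state is a dict: "clock": time; "joint_pos": joint angles; "qvel": joint speeds; "tau": joint torques, N m; "tool_pos": TCP position; "orientation": TCP orientation; "force": force on the tool from outside, world axes, zero at the start; "moment": the same for the moment, N m; "opening": finger opening in m; "gripper_force": force on a finger pad.
Only numpy, scipy, OpenCV 4.12 (cv2) and the standard library are available. Lean on these libraries where they do the work, as an engineer would, in place of code of your own. Each camera call takes 0.05 s, during which the arm holds its last target. There are 200 camera calls.

## Working session

There is one attempt and no reset: what is moved stays moved. The work goes in short steps, Python scripts to look and compute and a tool call to move; the robot and the scene stay as the last step left them, time stands still between calls to the robot, and variables do not carry over. Pictures are saved under pics/ and viewed, at most 13 in all, crops included, and the job is handed in when it is done.

Besides the shell and the picture viewer there is one more tool, called after ">>>" as name(argument=value, ...) on one line, values as JSON. send_rows: Moves the arm, as the interface text tells. Its arguments: {"type":"object","properties":{"increments":{"type":"array"},"jaw":{"type":"number"}},"required":["increments"]}

```bash
mkdir -p pics; cat > h.py <<'E'
import numpy as np, cv2
from plant import ctrl
def snap(n,f=None):
    im=ctrl.snapshot(n)
    if f: cv2.imwrite('pics/'+f,im[:,:,::-1])
    return im
def ray(c,px):
    K=np.array(c['mtx']);R=np.array(c['attitude']);e=np.array(c['eye'])
    r,cc=px; v=np.linalg.solve(K,[cc,r,1.]); d=R@np.array([v[0],-v[1],-v[2]])
    return e,d/np.linalg.norm(d)
def onz(c,px,z):
    e,d=ray(c,px); return e+d*(z-e[2])/d[2]
def tri(rs):
    A=0;b=0
    for e,d in rs:
        P=np.eye(3)-np.outer(d,d);A=A+P;b=b+P@e
    x=np.linalg.solve(A,b);return x,[round(float(np.linalg.norm((np.eye(3)-np.outer(d,d))@(x-e))),4) for e,d in rs]
def proj(c,p):
    K=np.array(c['mtx']);R=np.array(c['attitude']);v=R.T@(np.array(p)-np.array(c['eye']))
    u=K@np.array([v[0],-v[1],-v[2]]);return np.array([u[1],u[0]])/u[2]
E
python3 - <<'E'
from h import *
o=ctrl.get_obs();print(ctrl.grasp_offset,o['clock'],o['tool_pos'],o['orientation'],o['opening'])
for n in ['scene','side','wrist']:
    c=ctrl.calibration(n);print(n,{k:np.round(v,3).tolist() for k,v in c.items()})
    snap(n,n+'0.png')
    for t in ['hob','pot','pot_handle','ring_from','ring_to','stopbox','panel','head_top','tin','oil','cup']:
        print(t,[(round(d['conf'],2),np.round(d['pixel']).tolist()) for d in ctrl.spot_point(t,n)][:3])
a=[cv2.imread(f'pics/{n}0.png') for n in ['scene','side']]
E
```

```text
0.0188 0.0 [ 6.74511699e-01 -2.25547808e-05  2.25634148e-01] [ 1.79905730e+02 -8.40510418e-03 -9.00072097e+01] 0.08772025722521004
scene {'mtx': [[387.748, 0.0, 283.622], [0.0, 387.748, 211.874], [0.0, 0.0, 1.0]], 'eye': [1.026, -0.32, 0.852], 'attitude': [39.102, 0.901, 59.541]}
hob [(0.91, [268.0, 308.0])]
pot [(0.79, [238.0, 349.0])]
pot_handle []
ring_from []
ring_to [(0.51, [277.0, 265.0])]
stopbox [(0.89, [268.0, 95.0]), (0.73, [310.0, 152.0])]
panel [(0.93, [249.0, 80.0]), (0.92, [296.0, 143.0]), (0.43, [180.0, 409.0])]
head_top [(0.7, [281.0, 138.0]), (0.59, [235.0, 77.0])]
tin [(0.63, [181.0, 409.0])]
oil [(0.92, [366.0, 207.0])]
cup []
side {'mtx': [[425.609, 0.0, 281.164], [0.0, 425.609, 213.551], [0.0, 0.0, 1.0]], 'eye': [-0.019, 0.913, 1.034], 'attitude': [49.192, -0.692, -149.771]}
hob [(0.8, [226.0, 259.0])]
pot [(0.94, [363.0, 272.0]), (0.55, [234.0, 231.0])]
pot_handle [(0.62, [231.0, 270.0]), (0.62, [359.0, 315.0]), (0.51, [282.0, 166.0])]
ring_from []
ring_to [(0.41, [194.0, 276.0])]
stopbox [(0.74, [182.0, 323.0]), (0.64, [186.0, 377.0])]
panel [(0.59, [169.0, 384.0])]
head_top [(0.6, [156.0, 331.0]), (0.48, [160.0, 329.0])]
tin [(0.7, [324.0, 205.0])]
oil [(0.57, [174.0, 277.0])]
cup [(0.61, [282.0, 168.0])]
wrist {'mtx': [[298.028, 0.0, 280.979], [0.0, 298.028, 216.619], [0.0, 0.0, 1.0]], 'eye': [0.675, -0.084, 0.383], 'attitude': [-18.157, -0.045, 179.994]}
hob [(0.78, [170.0, 324.0])]
pot [(0.79, [269.0, 323.0])]
pot_handle []
ring_from []
ring_to [(0.58, [52.0, 342.0])]
stopbox []
panel []
head_top []
tin []
oil []
cup [(0.73, [270.0, 326.0])]
```

View pics/scene0.png

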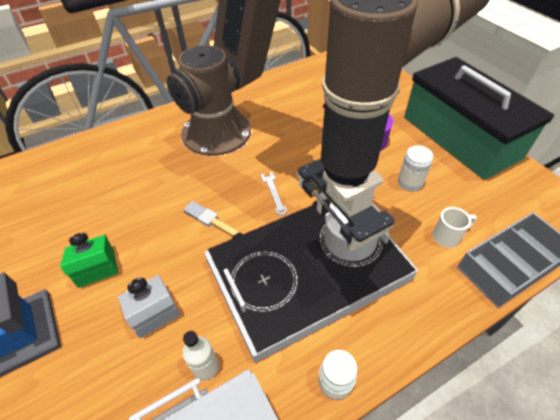

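View pics/side0.png

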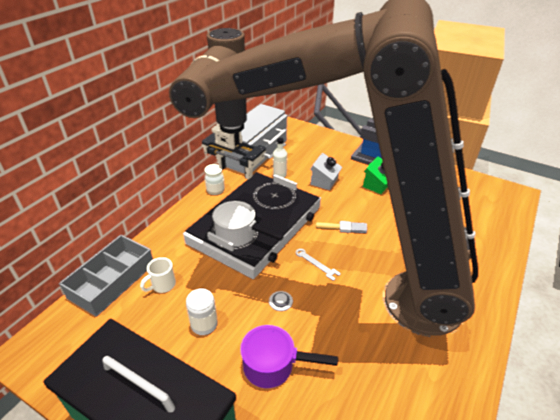

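The scene view shows the grey box at about (270–320, 150), the pot under the gripper on the far (+y) ring, the empty ring at (280, 265) and the bottle at (355, 203). In the side view the pot handle runs from about (245, 245), and the purple pan and green box are decoys.

```bash
sed -i 's/^import numpy.*/&\nfrom scipy.spatial.transform import Rotation as Ro/; s/R=np.array(c\[.attitude.\])/R=Ro.from_euler("xyz",c["attitude"],degrees=True).as_matrix()/' h.py
python3 - <<'E'
from h import *
S=ctrl.calibration('scene');D=ctrl.calibration('side');W=ctrl.calibration('wrist')
def t(n,a,b,c=None):
    r=[ray(S,a)] if a else []
    if b:r.append(ray(D,b))
    if c:r.append(ray(W,c))
    x,e=tri(r);print(n,x.round(4),e)
t('hob',(268,308),(226,259),(170,324))
t('ring_to',(277,265),(194,276),(52,342))
t('box',(310,152),(182,323)); t('head',(281,138),(156,331)); t('head',(281,138),(160,329))
for n,z,a,b in [('pot',.06,(238,349),(234,231)),('tin',0,None,None)]: t(n,a,b)
print('oil',onz(S,(366,207),0),onz(D,(174,277),0))
print('handle',onz(D,(231,270),.122), onz(W,(269,323),.06))
print('pixels', proj(W,[.675,0,.226]))
E
```

```text
hob [ 0.6129 -0.0231  0.0014] [0.0024, 0.0076, 0.0066]
ring_to [ 0.6122 -0.1442  0.0654] [0.0034, 0.0059, 0.0042]
box [ 5.239e-01 -3.936e-01 -2.000e-04] [0.0061, 0.0061]
head [ 0.5096 -0.3932  0.1248] [0.0038, 0.0038]
head [ 0.5084 -0.3896  0.1132] [0.0034, 0.0034]
pot [0.6256 0.0993 0.0571] [0.0078, 0.0078]Traceback (most recent call last):
    m, n = a.shape[-2:]
    ^^^^
ValueError: not enough values to unpack (expected 2, got 0)

During handling of the above exception, another exception occurred:

Traceback (most recent call last):
  File "h.py", line 18, in tri
    x=np.linalg.solve(A,b);return x,[round(float(np.linalg.norm((np.eye(3)-np.outer(d,d))@(x-e))),4) for e,d in rs]
numpy.linalg.LinAlgError: 0-dimensional array given. Array must be at least two-dimensional
```

View pics/wrist0.png

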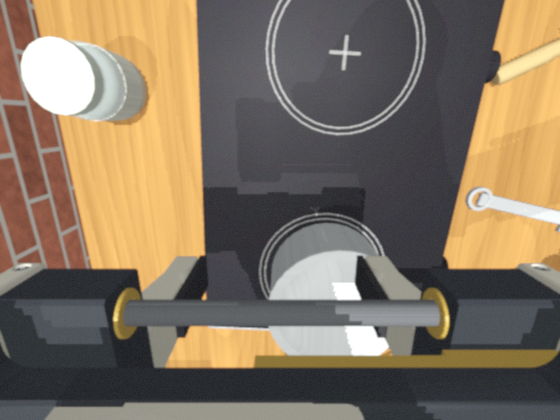

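The wrist view shows the empty ring's cross at (52, 345), the pot under the fingers, and the tin at (80, 80).

>>> send_rows(increments=[[[-0.4,-0.75,0.4,0],[-0.4,-0.75,0.4,0],[-0.4,-0.75,0.4,0],[-0.4,-0.75,0.4,0]]], jaw=1)

```text
clock: 2.3
tool_pos: [0.5944, -0.1531, 0.3101]
orientation: [-179.7, -0.0, -90.2]
force: [0.3, 0.5, 0.4]
opening: 0.0874
gripper_force: 0.0
```

>>> send_rows(increments=[[[-0.4,-0.75,0,0],[-0.4,-0.75,0,0],[-0.4,-0.75,0,0],[-0.4,-0.75,0,0],[-0.4,-0.75,0,0]]])

```text
clock: 2.92
tool_pos: [0.5152, -0.2997, 0.3061]
orientation: [180.0, 0.0, -90.0]
force: [0.3, -0.6, -0.4]
opening: 0.0877
gripper_force: 0.0
```

```bash
cat > look.py <<'E'
import sys
from h import *
tag=sys.argv[1]; cams=sys.argv[2].split(','); things=sys.argv[3].split(',')
C={}
for n in cams:
    C[n]=ctrl.calibration(n); snap(n,f'{n}_{tag}.png')
    for t in things:
        print(n,t,[(round(d['conf'],2),np.round(d['pixel'],1).tolist()) for d in ctrl.spot_point(t,n)][:3])
o=ctrl.get_obs();print(o['clock'],o['tool_pos'],o['orientation'],{n:(np.round(C[n]['eye'],4).tolist(),np.round(C[n]['attitude'],2).tolist()) for n in C if n=='wrist'})
E
python3 look.py 1 scene,side,wrist hob,pot,pot_handle,ring_to,stopbox,panel,head_top,oil,cup,tin
python3 -c "
import cv2
cv2.imwrite('pics/scs.png',cv2.resize(cv2.imread('pics/scene_1.png')[150:360,100:440],None,fx=2.2,fy=2.2,interpolation=cv2.INTER_CUBIC))"
```

```text
scene hob [(0.88, [270.9, 311.6])]
scene pot [(0.77, [236.2, 350.1]), (0.72, [272.0, 308.9]), (0.7, [142.0, 367.8])]
scene pot_handle [(0.98, [191.1, 319.9]), (0.81, [111.2, 335.9])]
scene ring_to [(0.57, [279.3, 268.5]), (0.44, [313.2, 154.1])]
scene stopbox [(0.87, [266.4, 95.5]), (0.58, [310.9, 150.6]), (0.39, [277.9, 266.1])]
scene panel [(0.84, [293.9, 138.7]), (0.75, [247.0, 80.8])]
scene head_top [(0.76, [282.4, 134.2]), (0.46, [233.9, 72.6])]
scene oil [(0.57, [363.8, 209.2]), (0.45, [190.7, 321.5])]
scene cup [(0.64, [237.8, 444.2]), (0.26, [267.6, 309.0])]
scene tin [(0.75, [178.4, 408.7])]
side hob [(0.81, [229.0, 256.5])]
side pot [(0.83, [233.0, 233.8]), (0.59, [362.5, 269.0])]
side pot_handle [(0.96, [231.1, 268.9]), (0.68, [355.0, 312.3])]
side ring_to [(0.66, [195.0, 274.2])]
side stopbox [(0.86, [182.2, 322.6]), (0.72, [186.6, 376.6])]
side panel [(0.62, [168.2, 378.4]), (0.57, [322.4, 201.3])]
side head_top [(0.52, [155.8, 330.7]), (0.49, [165.3, 383.0])]
side oil [(0.68, [175.1, 279.7])]
side cup [(0.84, [284.5, 169.0])]
side tin [(0.91, [323.8, 200.5])]
wrist hob [(0.87, [323.8, 225.9])]
wrist pot []
wrist pot_handle []
wrist ring_to [(0.77, [282.1, 217.8])]
wrist stopbox [(0.63, [107.2, 275.3]), (0.62, [46.3, 414.1])]
wrist panel [(0.8, [30.2, 451.0]), (0.64, [107.4, 279.1])]
wrist head_top [(0.71, [105.6, 295.3]), (0.66, [22.7, 480.0]), (0.3, [150.0, 158.0])]
wrist oil [(0.9, [150.1, 157.5])]
wrist cup []
wrist tin []
4.575 [ 0.5149764  -0.30000206  0.30657148] [-1.79999383e+02  1.64763606e-04 -8.99977943e+01] {'wrist': ([0.5148, -0.3838, 0.4633], [-18.16, -0.04, 179.99])}
```

View pics/scs.png

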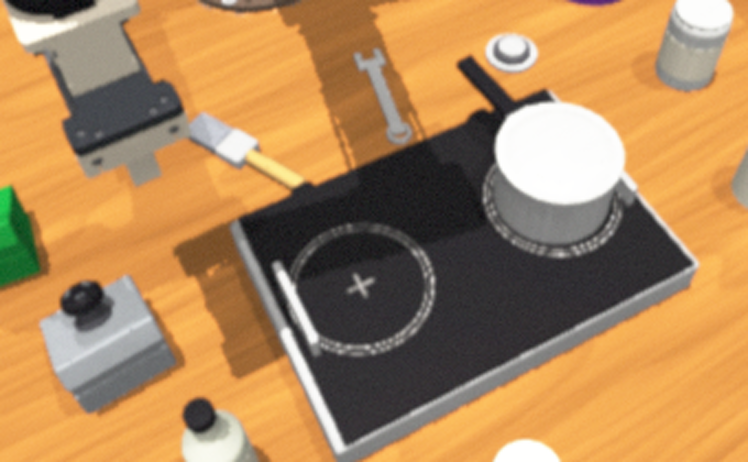

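View pics/wrist_1.png

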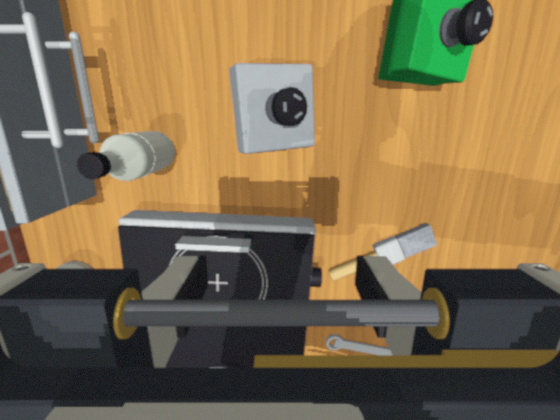

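```bash
cat > geo.py <<'E'
from h import *
S=ctrl.calibration('scene');D=ctrl.calibration('side')
W0={'mtx':[[298.028,0,280.979],[0,298.028,216.619],[0,0,1]],'eye':[.675,-.084,.383],'attitude':[-18.157,-.045,179.994]}
W1=dict(W0,eye=[.5148,-.3838,.4633])
def t(n,*r):
    x,e=tri([ray(c,p) for c,p in r]);print(n,x.round(4),e);return x
t('hob',(S,(270.9,311.6)),(D,(229,256.5)),(W1,(323.8,225.9)))
t('ring_to spot',(S,(279.3,268.5)),(D,(195,274.2)),(W1,(282.1,217.8)))
t('ring_to cross',(S,(150+285/2.2,100+361/2.2)),(W0,(52,345)),(W1,(282.5,217)))
t('head',(S,(282.4,134.2)),(D,(155.8,330.7)),(W1,(105.6,292)))
t('box',(S,(310.9,150.6)),(D,(182.2,322.6)),(W1,(107.2,275.3)))
t('handle',(S,(191.1,319.9)),(D,(231.1,268.9)))
t('pot',(S,(236.2,350.1)),(D,(233.,233.8)))
t('oil',(S,(363.8,209.2)),(D,(175.1,279.7)),(W1,(150.1,157.5)))
t('cup',(S,(237.8,444.2)),(D,(284.5,169)))
t('tin',(S,(178.4,408.7)),(D,(323.8,200.5)))
print('corners scene z=.06')
for p in [(150+225/2.2,100+233/2.2),(150+452/2.2,100+343/2.2),(150+262/2.2,100+697/2.2),(150+92/2.2,100+550/2.2)]: print(onz(S,p,.06).round(4))
print('stop ends z=.09 S',onz(S,(150+265/2.2,100+279/2.2),.09).round(4),onz(S,(150+345/2.2,100+316/2.2),.09).round(4))
print('stop W1 top',onz(W1,(240,176),.09).round(4),onz(W1,(240,251),.09).round(4))
print('hob edge W1',[onz(W1,p,.06).round(4).tolist() for p in [(214,122),(220,313),(228,122),(229,313)]])
print('box W1 back/left/..',[onz(W1,p,z).round(4).tolist() for p,z in [((66,232),.117),((152,241),.117),((147,314),.07),((64,312),.07)]])
E
python3 geo.py
```

```text
hob [ 0.6166 -0.0161 -0.0092] [0.0036, 0.0053, 0.002]
ring_to spot [ 0.6146 -0.1409  0.0583] [0.007, 0.0044, 0.0041]
ring_to cross [ 0.6132 -0.1448  0.059 ] [0.001, 0.0009, 0.0004]
head [ 0.5076 -0.3983  0.1234] [0.0033, 0.0027, 0.0049]
box [ 0.5242 -0.398  -0.0032] [0.0069, 0.0091, 0.0026]
handle [0.4956 0.0853 0.1199] [0.0005, 0.0005]
pot [0.6209 0.0987 0.0622] [0.0023, 0.0023]
oil [ 0.7022 -0.3352 -0.    ] [0.0041, 0.0011, 0.0034]
cup [ 0.7132  0.3415 -0.0072] [0.0068, 0.0068]
tin [0.517  0.4064 0.0103] [0.0073, 0.0073]
corners scene z=.06
[ 0.4758 -0.2303  0.06  ]
[ 0.7587 -0.2421  0.06  ]
[0.7743 0.1751 0.06  ]
[0.4977 0.1876 0.06  ]
stop ends z=.09 S [ 0.5664 -0.2125  0.09  ] [ 0.6652 -0.2196  0.09  ]
stop W1 top [ 0.6565 -0.2281  0.09  ] [ 0.5551 -0.2281  0.09  ]
hob edge W1 [[0.7402, -0.2555, 0.06], [0.4687, -0.2464, 0.06], [0.7437, -0.2344, 0.06], [0.4683, -0.2327, 0.06]]
box W1 back/left/.. [[0.5659, -0.4365, 0.117], [0.5602, -0.3479, 0.117], [0.4719, -0.3493, 0.07], [0.4776, -0.4458, 0.07]]
```

>>> send_rows(increments=[[[0.175,-0.5,-0.18,-1],[0.175,-0.5,-0.18,-1],[0.175,-0.5,-0.18,-1],[0.175,-0.5,-0.18,-1],[0.175,-0.5,-0.18,-1],[0.175,-0.5,-0.18,-1],[0.175,-0.5,-0.18,-1],[0.175,-0.5,-0.18,-1],[0.175,-0.5,-0.18,-1],[0.175,-0.5,-0.18,-1]]], jaw=0)

```text
clock: 5.82
tool_pos: [0.55, -0.4, 0.2705]
orientation: [180.0, -0.0, -175.7]
force: [-0.4, -0.4, 1.0]
opening: 0.0004
gripper_force: 0.0
```

```bash
python3 look.py 2 wrist head_top,stopbox,panel
```

```text
wrist head_top [(0.68, [154.2, 285.9])]
wrist stopbox [(0.95, [160.6, 285.2]), (0.21, [246.6, 465.0])]
wrist panel [(0.72, [277.5, 310.5]), (0.69, [239.8, 512.4])]
6.025 [ 0.54996328 -0.40000896  0.2705407 ] [ 1.79998506e+02 -3.24604477e-03 -1.75850637e+02] {'wrist': ([0.4652, -0.4053, 0.4272], [-18.07, -0.04, 94.29])}
```

View pics/wrist_2.png

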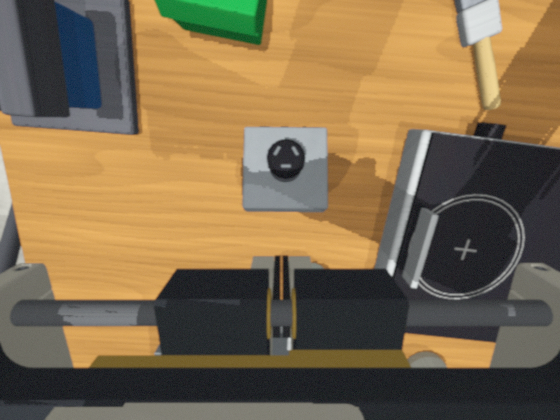

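The wrist view shows the box squared up with the image (edges 245–326) and the mushroom head at about (157, 286).

```bash
cat > geo2.py <<'E'
from h import *
S=ctrl.calibration('scene')
K=[[298.028,0,280.979],[0,298.028,216.619],[0,0,1]]
W1=dict(mtx=K,eye=[.5148,-.3838,.4633],attitude=[-18.16,-.04,179.99])
W2=dict(mtx=K,eye=[.4652,-.4053,.4272],attitude=[-18.07,-.04,94.29])
def blob(f,r0,r1,c0,c1):
    g=cv2.imread('pics/'+f).max(2)[r0:r1,c0:c1]
    n,l,s,ce=cv2.connectedComponentsWithStats(cv2.morphologyEx((g<75).astype('uint8'),cv2.MORPH_CLOSE,np.ones((7,7))))
    k=1+s[1:,4].argmax();x,y,w,h,a=s[k];print(f,'bbox',y+r0,x+c0,h,w,a)
    return (y+h/2+r0-.5,x+w/2+c0-.5)
b1=blob('wrist_1.png',80,140,255,312);b2=blob('wrist_2.png',130,200,250,322);bs=blob('scene_1.png',265,310,118,155)
print(b1,b2,bs)
print('head mid',*tri([ray(W1,b1),ray(W2,b2)]),*tri([ray(W1,b1),ray(W2,b2),ray(S,bs)]))
print('top spots',*tri([ray(W1,(105.6,293)),ray(W2,(155,286)),ray(S,(282.4,134.2))]))
n=np.array([-.4338,-.031,.9004])
for p in [[.508,-.398,.125],[.505,-.398,.128],[.51,-.398,.122]]:
    print([proj(c,p).round(1).tolist() for c in (W1,W2,S)],[proj(c,np.array(p)-.0095*n).round(1).tolist() for c in (W1,W2,S)])
print('box corners back',[onz(W2,p,.117).round(4).tolist() for p in [(210,244),(209.5,327)]],'front',[onz(W2,p,.073).round(4).tolist() for p in [(128,246.5),(128,326.5)]])
E
python3 geo2.py
```

```text
wrist_1.png bbox 88 271 38 36 1068
wrist_2.png bbox 139 268 42 36 1193
scene_1.png bbox 279 128 19 22 268
(np.float64(106.5), np.float64(288.5)) (np.float64(159.5), np.float64(285.5)) (np.float64(288.0), np.float64(138.5))
head mid [ 0.50596373 -0.39714599  0.10162803] [0.0, 0.0] [ 0.50664509 -0.39758545  0.09087378] [0.0009, 0.001, 0.0008]
top spots [ 0.50085499 -0.39848014  0.10866644] [0.0007, 0.0014, 0.002]
[[104.8, 287.1], [164.4, 284.8], [280.6, 133.9]] [[105.5, 283.2], [167.3, 284.7], [284.0, 135.8]]
[[104.7, 290.1], [161.9, 285.1], [278.8, 133.0]] [[105.3, 286.0], [164.8, 284.9], [282.2, 135.0]]
[[104.9, 285.2], [166.0, 284.6], [282.0, 134.6]] [[105.6, 281.4], [168.7, 284.5], [285.4, 136.6]]
box corners back [[0.5616, -0.4382, 0.117], [0.5543, -0.3483, 0.117]] front [[0.4774, -0.4435, 0.073], [0.4706, -0.3526, 0.073]]
```

>>> send_rows(increments=[[[-0.32,0.0075,-0.4,0],[-0.32,0.0075,-0.6,0],[-0.32,0.0075,-0.73,0],[-0.32,0.0075,-0.73,0],[-0.32,0.0075,-0.73,0]]])

```text
clock: 6.65
tool_pos: [0.4874, -0.3992, 0.1264]
orientation: [-179.9, 0.1, -175.9]
force: [-0.2, 1.1, -0.1]
opening: 0.0
gripper_force: 0.0
```

>>> send_rows(increments=[[[0.011,0,-0.0225,0],[0.0217,0.0015,-0.045,0],[0.0217,0.0015,-0.045,0]]])

```text
clock: 7.02
tool_pos: [0.4905, -0.3981, 0.1155]
orientation: [180.0, -0.0, -175.9]
force: [0.4, 0.6, -0.7]
opening: 0.0003
gripper_force: 0.0
```

```bash
python3 look.py 3 side,scene head_top
python3 -c "
import cv2,numpy as np
f=lambda i,r,c:cv2.resize(cv2.imread(i)[r:r+100,c:c+100],None,fx=4,fy=4,interpolation=cv2.INTER_CUBIC)
cv2.imwrite('pics/c3.png',np.hstack([f('pics/side_3.png',110,280),f('pics/scene_3.png',230,95)]))"
```

```text
side head_top [(0.62, [195.3, 275.2]), (0.39, [158.4, 331.7])]
scene head_top [(0.65, [283.4, 134.2]), (0.48, [233.9, 72.9])]
7.225 [ 0.49040069 -0.39825357  0.11575003] [-1.79992310e+02  1.10971578e-02 -1.75938781e+02] {}
```

View pics/c3.png

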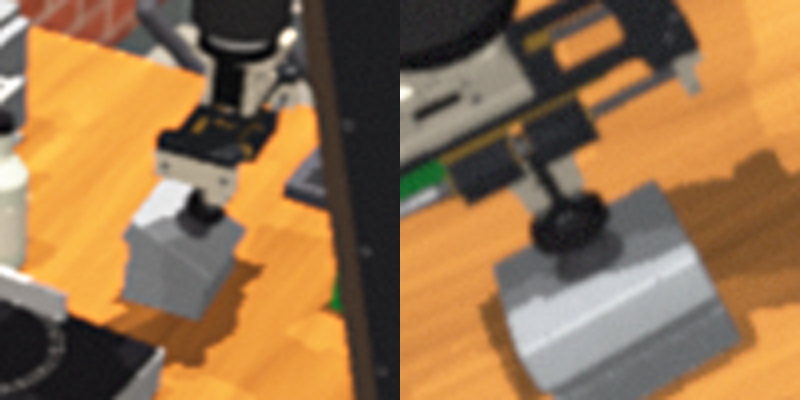

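The crop shows the shut fingertips just at the head's top in both views. Now I'll step down along the axis.

>>> send_rows(increments=[[[0.0043,0,-0.009,0],[0.0087,0,-0.018,0],[0.0087,0,-0.018,0]]])

```text
clock: 7.6
tool_pos: [0.492, -0.3982, 0.1117]
orientation: [180.0, -0.0, -175.9]
force: [-0.5, -0.0, -0.9]
opening: 0.0003
gripper_force: 0.0
```

>>> send_rows(increments=[[[0.0043,0,-0.009,0],[0.0065,0,-0.0135,0],[0.0065,0,-0.0135,0]]])

```text
clock: 7.98
tool_pos: [0.4933, -0.3983, 0.1094]
orientation: [-180.0, -0.0, -175.9]
force: [-1.0, 0.1, 2.4]
opening: 0.0004
gripper_force: 1.6
```

>>> send_rows(increments=[[[0.0043,0,-0.009,0],[0.0087,0,-0.018,0],[0.0087,0,-0.018,0]]])

```text
clock: 8.35
tool_pos: [0.4952, -0.3982, 0.1056]
orientation: [180.0, 0.0, -175.9]
force: [-1.3, 1.5, 2.5]
opening: 0.0003
gripper_force: 1.9
```

>>> send_rows(increments=[[[0.0022,0,-0.0045,0],[0.0043,0,-0.009,0],[0.0043,0,-0.009,0]]])

```text
clock: 8.72
tool_pos: [0.496, -0.3982, 0.1038]
orientation: [180.0, 0.0, -175.9]
force: [-2.3, 0.8, 3.7]
opening: 0.0004
gripper_force: 2.3
```

>>> send_rows(increments=[[[0.0011,0,-0.0022,0],[0.0022,0,-0.0045,0],[0.0022,0,-0.0045,0]]])

```text
clock: 9.1
tool_pos: [0.4963, -0.3983, 0.1032]
orientation: [-180.0, -0.0, -175.9]
force: [-2.8, 2.5, 6.7]
opening: 0.0009
gripper_force: 3.7
```

>>> send_rows(increments=[[[0.0011,0,-0.0022,0],[0.0022,0,-0.0045,0],[0.0022,0,-0.0045,0]]])

```text
clock: 9.48
tool_pos: [0.4964, -0.3984, 0.1029]
orientation: [-180.0, -0.0, -175.9]
force: [-5.2, 1.7, 11.2]
opening: 0.0004
gripper_force: 5.9
```

>>> send_rows(increments=[[[0.0011,0,-0.0022,0],[0.0011,0,-0.0022,0]]])

```text
clock: 9.72
tool_pos: [0.4965, -0.3984, 0.1027]
orientation: [-180.0, -0.0, -175.9]
force: [-6.0, 3.3, 12.6]
opening: 0.0006
gripper_force: 7.0
```

>>> send_rows(increments=[[[0.0011,0,-0.0022,0],[0.0022,0,-0.0045,0],[0.0022,0,-0.0045,0]]])

```text
clock: 10.1
tool_pos: [0.4967, -0.3985, 0.1024]
orientation: [-180.0, -0.1, -175.9]
force: [-7.9, 2.7, 16.6]
opening: 0.0003
gripper_force: 9.4
```

>>> send_rows(increments=[[[-0.022,0,0.045,0],[-0.043,0,0.09,0],[-0.043,0,0.4,0],[-0.043,0.1,0.7,0],[-0.043,0.4,0.75,0],[-0.043,0.7,0.75,0],[-0.043,1,0.75,0],[-0.043,1,0.75,0]]], jaw=0)

```text
clock: 11.1
tool_pos: [0.4892, -0.1949, 0.2515]
orientation: [180.0, 0.1, -175.7]
force: [0.2, -0.6, 0.3]
opening: 0.0004
gripper_force: 0.0
```

>>> send_rows(increments=[[[0.1,0.3,0,0],[0.2,0.6,0,0],[0.2,0.9,0,0],[0.2,1,0,0]]], jaw=0.7)

```text
clock: 11.6
tool_pos: [0.5293, 0.0041, 0.2506]
orientation: [180.0, 0.0, -175.8]
force: [0.5, -0.5, -0.6]
opening: 0.035
gripper_force: 0.0
```

>>> send_rows(increments=[[[0,0.3,0,0],[0,0.42,0,0],[0,0.42,0,0],[0,0.42,0,0]]])

```text
clock: 12.1
tool_pos: [0.529, 0.0851, 0.2506]
orientation: [-180.0, -0.0, -176.0]
force: [-0.3, -0.0, 0.3]
opening: 0.0607
gripper_force: 0.0
```

```bash
python3 look.py 4 wrist,side,scene pot_handle,pot,head_top
```

```text
wrist pot_handle [(0.79, [178.7, 288.1])]
wrist pot [(0.93, [263.3, 285.3])]
wrist head_top []
side pot_handle [(0.92, [360.2, 314.2]), (0.81, [230.7, 269.9])]
side pot [(0.97, [233.7, 234.5]), (0.93, [362.5, 266.5])]
side head_top [(0.65, [164.1, 387.2]), (0.61, [158.1, 328.7]), (0.38, [164.0, 326.5])]
scene pot_handle [(0.74, [189.2, 322.3])]
scene pot [(0.8, [139.2, 364.9]), (0.56, [239.9, 348.2]), (0.33, [286.4, 137.3])]
scene head_top [(0.72, [284.6, 137.0]), (0.62, [235.0, 75.8])]
12.7 [0.52891344 0.08571465 0.25072801] [ 1.79997778e+02  2.09500440e-03 -1.75949429e+02] {'wrist': ([0.4442, 0.0803, 0.4073], [-18.06, -0.03, 94.03])}
```

View pics/wrist_4.png

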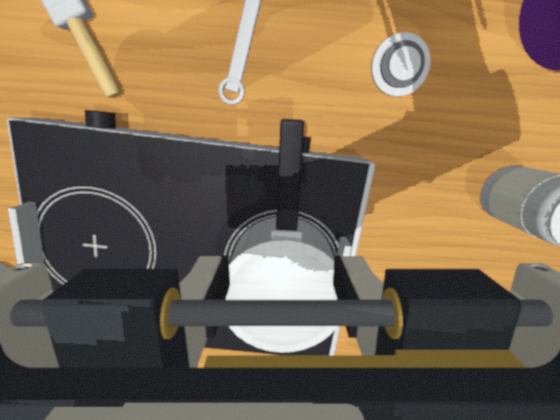

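The wrist view shows the handle from (120, 291) to (230, 287), the cross at (245, 96) and the hob's front edge from (119, 10) to (162, 373).

```bash
cat > geo3.py <<'E'
from h import *
S=ctrl.calibration('scene');D=ctrl.calibration('side')
K=[[298.028,0,280.979],[0,298.028,216.619],[0,0,1]]
W=dict(mtx=K,eye=[.4442,.0803,.4073],attitude=[-18.06,-.03,94.03])
print(*tri([ray(W,(178.7,288.1)),ray(S,(190,321)),ray(D,(231,269.5))]))
print('tip/root',[onz(W,p,z).round(4).tolist() for p,z in [((121,291),.129),((230,287.5),.129),((178.7,289),.129)]])
print('hob edge',[onz(W,p,.06).round(4).tolist() for p in [(119,10),(162,373)]])
print('cross',onz(W,(245,95.5),.06))
print('pot',*tri([ray(D,(233.7,234.5)),ray(S,(238,349.2))]))
# lid blob in scene for pot axis
for n,c in (('side',D),('scene',S)):
    ctrl.snapshot(n); m=[d for d in ctrl.trace('pot',n)]
    print(n,[(round(d['conf'],2),d['bbox']) for d in m])
E
python3 geo3.py
```

```text
[0.4953357  0.08875753 0.12310165] [0.0034, 0.0011, 0.004]
tip/root [[0.4449, 0.0894, 0.129], [0.5483, 0.0943, 0.129], [0.4967, 0.0917, 0.129]]
hob edge [[0.4648, -0.2188, 0.06], [0.4834, 0.19, 0.06]]
cross [ 0.61125342 -0.14287689  0.06      ]
pot [0.62100038 0.09604431 0.05674462] [0.0017, 0.0017]
side [(0.6, [211.7, 202.8, 286.1, 246.1]), (0.6, [242.2, 321.7, 339.2, 388.8]), (0.43, [310.3, 151.7, 340.8, 188.9])]
scene [(0.96, [305.0, 176.3, 380.3, 262.9]), (0.8, [353.3, 110.9, 393.3, 151.0])]
```

>>> send_rows(increments=[[[-0.16,0.03,-0.2,-0.015],[-0.16,0.03,-0.45,-0.015],[-0.16,0.03,-0.65,-0.015],[-0.16,0.03,-0.733,-0.015],[-0.16,0.03,-0.733,-0.015]]])

```text
clock: 13.52
tool_pos: [0.4961, 0.0914, 0.103]
orientation: [-179.9, -0.1, -177.2]
force: [-0.3, -0.2, 0.1]
opening: 0.0612
gripper_force: 0.0
```

>>> send_rows(increments=[[[0,0,0,0],[0,0,0,0],[0,0,0,0],[0,0,0,0],[0,0,0,0],[0,0,0,0],[0,0,0,0],[0,0,0,0]]], jaw=0)

```text
clock: 14.52
tool_pos: [0.4969, 0.0916, 0.1044]
orientation: [-180.0, 0.0, -177.2]
force: [-0.5, -2.6, 5.8]
opening: 0.0214
gripper_force: 29.9
```

>>> send_rows(increments=[[[-0.0008,-0.02,0,0],[-0.0025,-0.06,0,0],[-0.0046,-0.11,0,0],[-0.0066,-0.16,0,0],[-0.0087,-0.21,0,0],[-0.0108,-0.26,0,0],[-0.013,-0.31,0,0],[-0.015,-0.36,0,0],[-0.0166,-0.4,0,0],[-0.0166,-0.4,0,0]]])

```text
clock: 15.78
tool_pos: [0.4939, 0.011, 0.1044]
orientation: [-180.0, 0.0, -177.3]
force: [1.8, 0.3, 4.0]
opening: 0.0219
gripper_force: 30.0
```

>>> send_rows(increments=[[[-0.0008,-0.02,0,0],[-0.0025,-0.06,0,0],[-0.0046,-0.11,0,0],[-0.0066,-0.16,0,0],[-0.0087,-0.21,0,0],[-0.0108,-0.26,0,0],[-0.013,-0.31,0,0],[-0.015,-0.36,0,0],[-0.0166,-0.4,0,0],[-0.0166,-0.4,0,0]]])

```text
clock: 17.02
tool_pos: [0.4905, -0.0686, 0.1043]
orientation: [-180.0, 0.0, -177.3]
force: [2.4, 0.8, 5.0]
opening: 0.0218
gripper_force: 30.0
```

```bash
python3 look.py 5 wrist,scene,side pot,pot_handle,ring_from
```

```text
wrist pot []
wrist pot_handle [(0.92, [287.3, 282.3])]
wrist ring_from []
scene pot [(0.73, [263.9, 294.4]), (0.57, [139.3, 366.2])]
scene pot_handle [(0.8, [215.4, 267.5]), (0.64, [181.4, 407.3]), (0.62, [109.5, 336.2])]
scene ring_from [(0.52, [238.0, 352.9]), (0.42, [213.3, 263.1])]
side pot [(0.69, [160.8, 328.8]), (0.66, [363.9, 266.8]), (0.56, [208.3, 260.2])]
side pot_handle [(0.82, [357.4, 315.4]), (0.56, [206.4, 293.1]), (0.49, [324.5, 204.7])]
side ring_from [(0.58, [230.1, 237.0])]
17.625 [ 0.49040195 -0.06835655  0.10427249] [-1.79977109e+02  1.40593915e-02 -1.77230192e+02] {'wrist': ([0.4055, -0.0715, 0.261], [-18.11, -0.02, 92.74])}
```

View pics/scene_5.png

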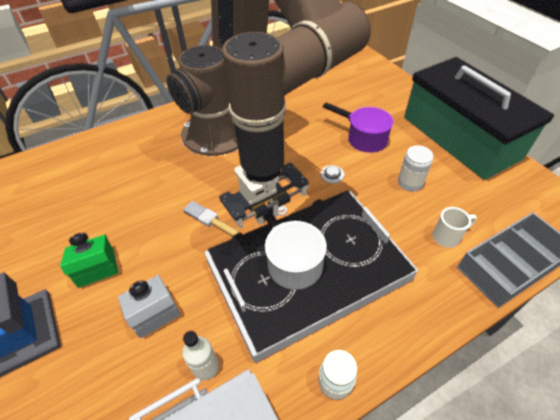

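The scene view shows the pot sliding upright between the rings, with the freed cross at (239, 350).

```bash
python3 - <<'E'
from h import *
S=ctrl.calibration('scene');D=ctrl.calibration('side')
print('ring_from',*tri([ray(S,(239,350.5)),ray(D,(230.1,237))]),onz(S,(239,350.5),.06))
print('ring_to S',onz(S,(279.5,264),.06))
print('pot',*tri([ray(S,(263.9,294.4)),ray(D,(208.3,260.2))]))
print('handle',*tri([ray(S,(215.4,267.5)),ray(D,(206.4,293.1))]))
# lid: bright ellipse in scene, centre of lid rim z=.06+.08
im=cv2.imread('pics/scene_5.png');g=im.min(2)[215:300,255:335]
m=(g>195).astype('uint8');n,l,s,c=cv2.connectedComponentsWithStats(m);k=1+s[1:,4].argmax()
cs,_=cv2.findContours((l==k).astype('uint8'),0,1);e=cv2.fitEllipse(cv2.convexHull(max(cs,key=len)));print(e)
p=(e[0][1]+215,e[0][0]+255);print('lid',[onz(S,p,z).round(4).tolist() for z in (.14,.149)])
E
```

```text
ring_from [0.62371934 0.08868182 0.06454034] [0.0051, 0.0051] [0.62541379 0.09419712 0.06      ]
ring_to S [ 0.61449067 -0.14468358  0.06      ]
pot [ 0.61658536 -0.05973412  0.05747554] [0.0036, 0.0036]
handle [ 0.49206313 -0.06516482  0.11468036] [0.0004, 0.0004]
((40.247840881347656, 31.174795150756836), (50.83081817626953, 60.87075424194336), 92.27922821044922)
lid [[0.6186, -0.0633, 0.14], [0.6238, -0.0665, 0.149]]
```

>>> send_rows(increments=[[[-0.0008,-0.02,0,0],[-0.0018,-0.06,0,0],[-0.0034,-0.11,0,0],[-0.005,-0.16,0,0],[-0.0065,-0.21,0,0],[-0.008,-0.26,0,0],[-0.009,-0.3,0,0],[-0.01,-0.33,0,0],[-0.01,-0.35,0,0],[-0.01,-0.35,0,0]]])

```text
clock: 18.88
tool_pos: [0.4884, -0.1377, 0.1042]
orientation: [180.0, 0.0, -177.2]
force: [0.7, 3.3, 6.1]
opening: 0.022
gripper_force: 30.0
```

>>> send_rows(increments=[[[-0.0005,-0.01,0,0],[-0.001,-0.02,0,0],[-0.001,-0.03,0,0],[-0.001,-0.03,0,0]]])

```text
clock: 19.38
tool_pos: [0.4882, -0.1434, 0.1042]
orientation: [180.0, 0.0, -177.2]
force: [0.9, 5.9, 5.8]
opening: 0.0218
gripper_force: 30.1
```

>>> send_rows(increments=[[[-0.0005,-0.01,0,0],[-0.001,-0.02,0,0],[-0.001,-0.02,0,0]]])

```text
clock: 19.75
tool_pos: [0.488, -0.1474, 0.1041]
orientation: [180.0, 0.0, -177.2]
force: [0.8, 5.4, 6.2]
opening: 0.0218
gripper_force: 30.1
```

>>> send_rows(increments=[[[0,-0.005,0,0],[0,-0.01,0,0],[0,-0.01,0,0]]])

```text
clock: 20.12
tool_pos: [0.4879, -0.1493, 0.1041]
orientation: [179.9, 0.0, -177.2]
force: [-0.1, 6.4, 6.7]
opening: 0.0217
gripper_force: 30.1
```

>>> send_rows(increments=[[[0,-0.005,0,0],[0,-0.01,0,0],[0,-0.01,0,0]]])

```text
clock: 20.5
tool_pos: [0.4879, -0.1513, 0.1041]
orientation: [179.9, 0.0, -177.2]
force: [0.3, 5.7, 6.3]
opening: 0.0217
gripper_force: 30.1
```

>>> send_rows(increments=[[[0,-0.005,0,0],[0,-0.01,0,0],[0,-0.01,0,0]]])

```text
clock: 20.88
tool_pos: [0.4879, -0.1533, 0.1042]
orientation: [179.9, 0.0, -177.2]
force: [-1.1, 6.2, 6.4]
opening: 0.0218
gripper_force: 30.1
```

>>> send_rows(increments=[[[0,-0.005,0,0],[0,-0.01,0,0],[0,-0.01,0,0]]])

```text
clock: 21.25
tool_pos: [0.4879, -0.1552, 0.1042]
orientation: [179.9, 0.0, -177.2]
force: [1.1, 7.0, 6.6]
opening: 0.0219
gripper_force: 30.1
```

>>> send_rows(increments=[[[0,-0.005,0,0],[0,-0.01,0,0],[0,-0.01,0,0]]])

```text
clock: 21.62
tool_pos: [0.4876, -0.157, 0.104]
orientation: [179.9, -0.0, -177.2]
force: [-0.4, 7.9, 7.9]
opening: 0.0217
gripper_force: 30.3
```

```bash
python3 look.py 6 scene,side pot,pot_handle
python3 -c "
import cv2,numpy as np
f=lambda i,r,c:cv2.resize(cv2.imread(i)[r:r+120,c:c+100],None,fx=4,fy=4,interpolation=cv2.INTER_CUBIC)
cv2.imwrite('pics/c6.png',np.hstack([f('pics/side_6.png',140,220),f('pics/scene_6.png',205,205)]))"
```

```text
scene pot [(0.94, [139.1, 367.9]), (0.63, [278.7, 261.4])]
scene pot_handle [(0.9, [110.2, 333.9]), (0.74, [228.3, 233.3])]
side pot [(0.67, [194.5, 274.3])]
side pot_handle [(0.8, [188.5, 309.1]), (0.63, [361.4, 316.0])]
21.925 [ 0.48757305 -0.15696321  0.10402977] [ 1.79927568e+02 -2.60688357e-02 -1.77168834e+02] {}
```

View pics/c6.png

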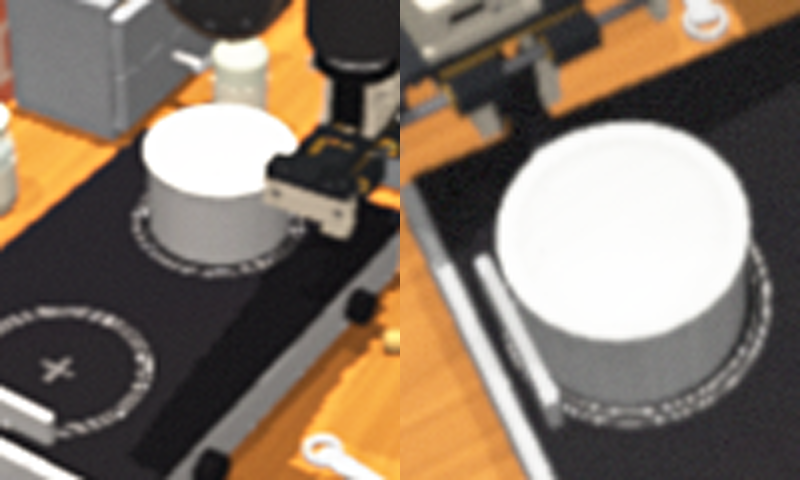

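```bash
cat > lid.py <<'E'
from h import *
import sys
S=ctrl.calibration('scene')
im=cv2.imread(sys.argv[1]);r0,r1,c0,c1=map(int,sys.argv[2:6]);g=im.min(2)[r0:r1,c0:c1]
m=(g>195).astype('uint8');n,l,s,c=cv2.connectedComponentsWithStats(m);k=1+s[1:,4].argmax()
cs,_=cv2.findContours((l==k).astype('uint8'),0,1);e=cv2.fitEllipse(cv2.convexHull(max(cs,key=len)));print(e)
p=(e[0][1]+r0,e[0][0]+c0);print('lid',[onz(S,p,z).round(4).tolist() for z in (.14,.149)])
E
python3 lid.py pics/scene_6.png 228 300 225 300
```

```text
((35.22189712524414, 34.395687103271484), (53.834232330322266, 62.68620681762695), 82.00125885009766)
lid [[0.6155, -0.1495, 0.14], [0.6207, -0.1516, 0.149]]
```

>>> send_rows(increments=[[[0,-0.005,0,0],[0,-0.01,0,0],[0,-0.01,0,0]]])

```text
clock: 22.3
tool_pos: [0.4872, -0.1588, 0.1039]
orientation: [179.9, -0.1, -177.2]
force: [-1.6, 10.4, 9.4]
opening: 0.0214
gripper_force: 30.6
```

>>> send_rows(increments=[[[0,0.004,0,0],[0,0.004,0,0],[0,0.004,0,0],[0,0.004,0,0]]])

```text
clock: 22.8
tool_pos: [0.4873, -0.1585, 0.1041]
orientation: [180.0, -0.1, -177.2]
force: [-0.3, 5.5, 7.1]
opening: 0.0217
gripper_force: 30.5
```

>>> send_rows(increments=[[[0,0,0,0],[0,0,0,0],[0,0,0,0],[0,0,0,0],[0,0,0,0]]], jaw=0.6)

```text
clock: 23.42
tool_pos: [0.4877, -0.1595, 0.104]
orientation: [180.0, -0.0, -177.2]
force: [0.2, 0.1, 0.2]
opening: 0.0525
gripper_force: 0.0
```

>>> send_rows(increments=[[[0,0,0.2,0],[0,0,0.45,0],[0,0,0.75,0],[0,0,0.75,0],[0,0,0.75,0]]])

```text
clock: 24.05
tool_pos: [0.4875, -0.1593, 0.254]
orientation: [180.0, 0.0, -177.2]
force: [-0.4, -0.1, -0.3]
opening: 0.0527
gripper_force: 0.0
```

```bash
python3 look.py 7 wrist,scene pot,pot_handle; python3 lid.py pics/scene_7.png 228 300 225 300
```

```text
wrist pot [(0.6, [279.5, 284.6])]
wrist pot_handle [(0.57, [208.1, 283.4])]
scene pot [(0.82, [278.8, 261.6]), (0.71, [140.8, 365.4])]
scene pot_handle [(0.78, [111.9, 335.0]), (0.62, [226.0, 231.3]), (0.51, [238.0, 352.4])]
24.35 [ 0.48751802 -0.15943222  0.25318614] [-1.79999503e+02 -1.04753373e-01 -1.77232922e+02] {'wrist': ([0.4025, -0.1623, 0.4107], [-18.09, -0.07, 92.75])}
((35.30677795410156, 34.48748016357422), (53.73210144042969, 62.480491638183594), 82.54167938232422)
lid [[0.6158, -0.1494, 0.14], [0.621, -0.1516, 0.149]]
```

View pics/wrist_7.png

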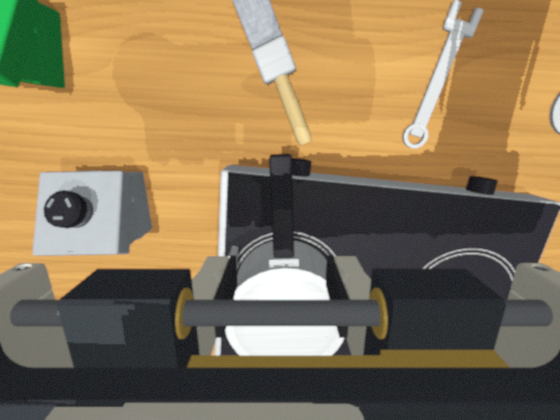

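The pot did not move in the last 2 mm nudge, so it is touching the stop; its handle shows at (155–265, 283) and the head at (209, 66).

```bash
python3 - <<'E'
from h import *
K=[[298.028,0,280.979],[0,298.028,216.619],[0,0,1]]
W=dict(mtx=K,eye=[.4025,-.1623,.4107],attitude=[-18.09,-.07,92.75])
print(proj(W,[.5045,-.398,.1016]),proj(W,[.5086,-.3977,.093]),onz(W,(207,64.5),.1016),onz(W,(209,66.5),.093))
S=ctrl.calibration('scene');print(proj(S,[.5045,-.398,.1016]))
E
```

```text
[207.54791593  57.96735582] [208.91940958  64.41599977] [ 0.503543   -0.39085468  0.1016    ] [ 0.50858416 -0.39540571  0.093     ]
[284.68598278 136.79038543]
```

>>> send_rows(increments=[[[0.03,-0.3,0,0],[0.06,-0.6,0,0.05],[0.08,-0.9,0,0.1],[0.08,-1,0,0.165],[0.08,-1,0,0.165],[0.08,-1,0,0.165]]], jaw=1)

```text
clock: 25.1
tool_pos: [0.5037, -0.3589, 0.2536]
orientation: [180.0, -0.0, -163.1]
force: [-0.5, 0.6, -0.9]
opening: 0.0874
gripper_force: 0.0
```

>>> send_rows(increments=[[[0.0245,-0.19,-0.2,0],[0.0245,-0.19,-0.45,0],[0.0245,-0.19,-0.65,0],[0.0245,-0.19,-0.75,0],[0.0245,-0.19,-0.8,0],[0.0245,-0.19,-0.855,0],[0.0245,-0.19,-0.855,0]]])

```text
clock: 25.98
tool_pos: [0.5094, -0.3973, 0.0837]
orientation: [-180.0, 0.0, -163.0]
force: [-0.1, 0.6, -0.6]
opening: 0.0875
gripper_force: 0.0
```

>>> send_rows(increments=[[[0,0,0,0],[0,0,0,0],[0,0,0,0],[0,0,0,0],[0,0,0,0],[0,0,0,0]]], jaw=0)

```text
clock: 26.72
tool_pos: [0.5089, -0.3981, 0.0833]
orientation: [-179.9, 0.0, -163.0]
force: [0.1, -4.0, -1.1]
opening: 0.0409
gripper_force: 30.0
```

>>> send_rows(increments=[[[-0.001,0,0.003,-0.054],[-0.003,0,0.006,-0.108],[-0.0042,0,0.009,-0.163],[-0.0057,0,0.012,-0.217],[-0.007,0,0.0145,-0.27],[-0.0085,0,0.0175,-0.326],[-0.0085,0,0.0175,-0.326]]])

```text
clock: 27.6
tool_pos: [0.5072, -0.3972, 0.0868]
orientation: [180.0, 0.0, 169.0]
force: [0.1, 0.9, 2.3]
opening: 0.0411
gripper_force: 30.0
```

>>> send_rows(increments=[[[0,0,0,0],[0,0,0,0],[0,0,0,0]]], jaw=0.7)

```text
clock: 27.98
tool_pos: [0.5069, -0.3973, 0.0865]
orientation: [180.0, -0.0, 169.0]
force: [-0.2, -0.4, -0.2]
opening: 0.0607
gripper_force: 0.0
```

>>> send_rows(increments=[[[0,0,0,0.12],[0,0,0,0.24],[0,0,0,0.326],[0,0,0,0.326],[0,0,0,0.326]]])

```text
clock: 28.6
tool_pos: [0.507, -0.3974, 0.0866]
orientation: [180.0, -0.0, -163.2]
force: [0.2, 0.4, 0.2]
opening: 0.0613
gripper_force: 0.0
```

```bash
python3 look.py 8 scene,side head_top,pot
python3 -c "
import cv2,numpy as np
f=lambda i,r,c:cv2.resize(cv2.imread(i)[r:r+100,c:c+100],None,fx=4,fy=4,interpolation=cv2.INTER_CUBIC)
cv2.imwrite('pics/c8.png',np.hstack([f('pics/side_8.png',110,280),f('pics/scene_8.png',230,95)]))"
```

```text
scene head_top [(0.55, [282.9, 138.2]), (0.38, [233.6, 73.2])]
scene pot [(0.63, [281.9, 259.6]), (0.59, [138.2, 365.1])]
side head_top [(0.56, [180.3, 321.7])]
side pot [(0.72, [196.2, 275.1]), (0.71, [362.5, 269.1])]
28.9 [ 0.50704651 -0.39742005  0.08662845] [ 1.79999385e+02 -1.67198371e-04 -1.63087686e+02] {}
```

>>> send_rows(increments=[[[0,0,0,0],[0,0,0,0],[0,0,0,0],[0,0,0,0],[0,0,0,0]]], jaw=0)

```text
clock: 29.52
tool_pos: [0.5073, -0.3981, 0.0869]
orientation: [-179.9, 0.0, -163.1]
force: [-0.6, -6.1, -0.5]
opening: 0.0406
gripper_force: 30.0
```

>>> send_rows(increments=[[[-0.001,0,0.003,-0.054],[-0.003,0,0.006,-0.108],[-0.0042,0,0.009,-0.163],[-0.0057,0,0.012,-0.217],[-0.007,0,0.0145,-0.27],[-0.0085,0,0.0175,-0.326],[-0.0085,0,0.0175,-0.326]]])

```text
clock: 30.4
tool_pos: [0.5056, -0.397, 0.0902]
orientation: [180.0, 0.0, 169.0]
force: [1.2, -0.7, 1.6]
opening: 0.041
gripper_force: 30.0
```

>>> send_rows(increments=[[[0,0,0,0],[0,0,0,0],[0,0,0,0]]], jaw=0.7)

```text
clock: 30.78
tool_pos: [0.5052, -0.3972, 0.09]
orientation: [180.0, -0.0, 169.0]
force: [-0.2, 0.1, 0.2]
opening: 0.0605
gripper_force: 0.0
```

>>> send_rows(increments=[[[0,0,0,0.12],[0,0,0,0.24],[0,0,0,0.3],[0,0,0,0.3],[0,0,0,0.3]]])

```text
clock: 31.4
tool_pos: [0.5053, -0.3974, 0.0901]
orientation: [180.0, -0.0, -165.4]
force: [0.7, -0.4, -0.7]
opening: 0.0615
gripper_force: 0.0
```

>>> send_rows(increments=[[[0,0,0,0],[0,0,0,0],[0,0,0,0],[0,0,0,0],[0,0,0,0]]], jaw=0)

```text
clock: 32.02
tool_pos: [0.5056, -0.3981, 0.0904]
orientation: [-179.9, 0.0, -165.3]
force: [-0.0, -4.8, -1.0]
opening: 0.0411
gripper_force: 30.0
```

>>> send_rows(increments=[[[0,0,0.002,-0.054],[0,0,0.002,-0.108],[0,0,0.002,-0.163],[0,0,0.002,-0.163]]])

```text
clock: 32.52
tool_pos: [0.5055, -0.3972, 0.0908]
orientation: [180.0, 0.0, -179.2]
force: [-0.8, -1.3, 1.0]
opening: 0.0412
gripper_force: 30.0
```

>>> send_rows(increments=[[[0,0,0,0],[0,0,0,0],[0,0,0,0],[0,0,0,0],[0,0,0.2,0],[0,0,0.5,0],[0.22,-0.015,0.9,0.04],[0.22,-0.015,0.9,0.04],[0.22,-0.015,0.9,0.04],[0.22,-0.015,0.9,0.04]]], jaw=1)

```text
clock: 33.78
tool_pos: [0.5487, -0.4, 0.2693]
orientation: [179.9, -0.1, -175.9]
force: [-0.1, 0.2, -1.0]
opening: 0.0876
gripper_force: 0.0
```

```bash
python3 look.py 9 wrist,scene head_top,pot; python3 lid.py pics/scene_9.png 228 300 225 300
python3 - <<'E'
import sys
from h import *
f=lambda i:cv2.resize(cv2.imread(i)[115:225,235:335],None,fx=4,fy=4,interpolation=cv2.INTER_CUBIC)
cv2.imwrite('pics/c9.png',np.hstack([f('pics/wrist_2.png'),f('pics/wrist_9.png')]))
E
```

```text
wrist head_top [(0.74, [155.4, 286.4]), (0.38, [248.2, 464.9])]
wrist pot [(0.87, [249.0, 464.9])]
scene head_top [(0.78, [279.8, 136.2])]
scene pot [(0.96, [277.7, 262.4]), (0.93, [138.0, 367.2])]
34.075 [ 0.54893241 -0.40038127  0.26988893] [ 1.79972279e+02 -5.48753502e-02 -1.75866921e+02] {'wrist': ([0.4641, -0.4051, 0.4261], [-18.0, -0.11, 94.13])}
((41.5567512512207, 54.206947326660156), (13.75598430633545, 30.198198318481445), 69.9200439453125)
lid [[0.6643, -0.1608, 0.14], [0.6689, -0.1629, 0.149]]
```

View pics/c9.png

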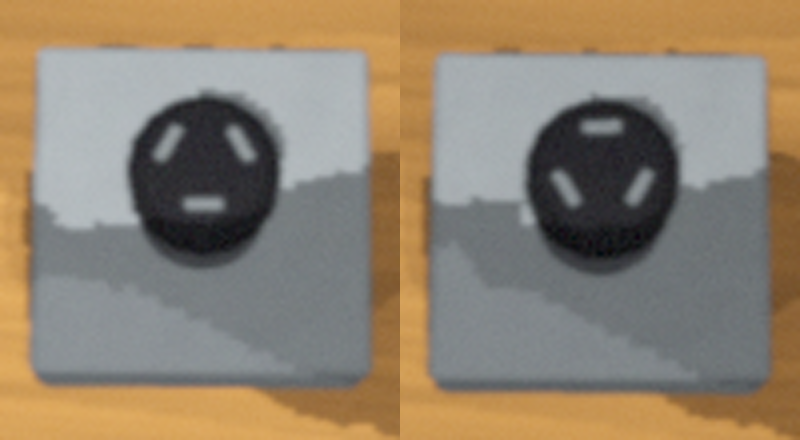

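Left is the start and right is now: the three marks have turned by about 60° (the bar moved from bottom to top). The mushroom is at its end of turn and fully up, and the pot is unchanged.

```bash
python3 -c "
from plant import ctrl
print(ctrl.close_job())"
```

```text
the job is handed in; nothing more can be done
None
```

I handed the job in at about 34 s of robot time, with the result not shown to me: the mushroom was latched, the pot slid onto the empty ring against its end stop, the mushroom was then turned about 60° back up, and I saw no contact with the tin, bottle or mug.

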